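Take the spent filter out of the air purifier and hold its reset button

ROBOT

A 6-joint arm with a two-finger parallel gripper is mounted at the origin on a cart in front of the work surface, level with it; the furniture and walls round the work are solid. World frame = base frame: x ahead of the robot, y to its left, z up, the work surface at z = 0. Lengths are in m, angles in degrees, forces in N, time in s.
With the tool pointing down it reaches from about 0.35 to 0.925 m from the base axis. Payload 6.4 kg.
Tool frame: the origin (TCP) lies at the centre of the arm's flange, where the gripper is bolted on; the fingertips stand 173 mm ahead of it and the grasp point (between the pads) lies 155 mm ahead of it; z points along the fingers, y is the line along which they close (so a half turn about z gives the same grasp; the last joint's range is limited). The gripper opens to 85 mm and grips with 20 to 120 N. Pads are 22 mm wide; open, the fingers measure 114 mm over their backs; the gripper's body (76 mm by 85 mm) begins 54 mm behind the grasp point. The pads swing forward as they close: fully open they stand 13 mm farther back than shut.
Start: joints at [53.451, 14.043, 89.255, -0, 76.702, -9.975], TCP at [0.291, 0.581, 0.405] pointing down, gripper open.
Joint ranges: [-179.41, 179.41], [-58.25, 129.5], [7.25, 145.43], [-54.29, 234.29], [11.92, 165.04], [-157.13, 157.13]. Speed limits (degrees/s): [147.25, 147.25, 180, 180, 180, 180].

INTERFACE

Orientations are given as a 3x3 rotation matrix whose columns are the frame's x, y, z axes.
In Python, from station import env, viewer gives the robot as it stands.
- The arm moves only by the tool send_rows, never from a script. Its argument "increments" is one flat list of numbers, 7 for each row, row after row: the turn, a rotation vector about the tool's x, y, z each as a share of pi/4 rad, from -1 to 1, then the shift along the tool's x, y, z each as a share of 100 mm, from -1 to 1, then the opening, from 0 (shut) to 1 (fully open). A call has exactly 8 rows; each row is the pose to reach, as a shift and turn from the pose commanded when the call began, along the tool's axes at that moment; what a row does not reach only later rows make up. A row lasts 1/10 s, in which the tool goes at most 50 mm and 8.59 degrees, less where a joint would pass 70% of its speed; a pose out of reach is approached as far as the arm can. A call with a number of a shift or a turn outside -1 to 1 is refused whole. A call with a gripper value outside its range is refused whole. The fingers move at their own pace and stop on an object; "force" is the grip in N (left out, the last holds). Time passes only in rows, so rows that repeat a pose let the fingers close, or fill a call up. It gives the time, the measured TCP pose, the force, the opening and the grip force at its end, in the units of the state.
- env.sense(): the state, without advancing time (a new reading comes with each control period).
- viewer.get_image(name): name is "side" or "top" or "wrist"; returns a dict with "color" (400x640x3 uint8, red, green, blue), "intrinsics" (3x3 intrinsics, pixels), "rvec" (rotation vector, rad) and "tvec" (3), from world to camera coordinates, as OpenCV has them. Camera axes: x right, y down, z forward; pixel columns grow to the right and rows downward; lengths in m; the calibration is good to about 2 mm. A picture is of the moment at which its call begins. There is no depth.
- env.sign_off(): hands the job in; it is judged then, once.
The state is a dict: "t": time; "joint_positions": joint angles; "dq": joint speeds; "joint_torque": joint torques, N m; "tcp_pos": TCP position; "orientation": TCP orientation; "wrist_force": force on the tool from outside, world axes, zero at the start; "wrist_torque": the same for the moment, N m; "gripper_width": finger opening in m; "grip_force": force on a finger pad.
Only numpy, scipy, OpenCV 4.12 (cv2) and the standard library are available. Lean on these libraries where they do the work, as an engineer would, in place of code of your own. Each camera call takes 0.05 s, during which the arm holds its last target. There are 200 camera calls.

TASK

The small air purifier's filter is used up. Turn the dark filter cartridge anticlockwise by its grip bar to the open mark, lift it straight out and set it down gently, upright, inside the empty leather tray. Then clear the filter counter, ready for the new filter: press the orange reset button on the floor of the empty well fully down with closed fingers, without forcing it (25 N at most), keep it down for at least three seconds, and finish while still holding it down. Leave the new filter in its carton and the other things on the desk alone.

Things in the scene. Friction and masses are not known exactly. Their poses are not given: they have to be found in the camera images.
- purifier: White drum-shaped air purifier, 136 mm wide, 110 mm tall, fixed in place. Origin: centre of its underside, z up. In its top is a round filter well 38 mm deep (floor 72 mm above the desk); the grey bayonet collar round its mouth leaves an 87 mm opening with three notches. Hollow (open) mark on its -x side; solid (closed) mark 60 degrees clockwise of it seen from above.
- filter_grip (a point): Point on the axis of the used filter, in its grip bar: 59 mm above the cartridge's underside, 23 mm above its lid, 9 mm below the bar's top. z up; x along the bar (54 mm long, 14 mm thick, 32 mm tall, upright faces), white dot at its -x end. Lid dark grey, 82 mm wide, brown pleated ring below; 0.1 to 0.2 kg. At the start 45 to 60 degrees clockwise of its open stop.
- filter: The same cartridge; origin at the centre of its underside, axes as for filter_grip. It stands on the well's floor; three lugs (94 mm across) are held under the collar with 2 mm of play. Turned anticlockwise from above, with little friction, it meets a stop when its x axis is parallel to the purifier's (dot at the open mark); within 10 degrees of there it lifts out.
- reset (a joint): Travel of the orange filter-reset button: 0 when up, 0.008 m when fully down (a hard stop). Spring: about 2 N to start it moving, 5 N at the stop.
- reset_top (a point): Centre of the top of the orange reset button, a 26 mm disc on the well's axis under the cartridge (which is hollow below and does not touch it). Up: 14 mm above the well's floor, 24 mm below the purifier's top; fully down: level with the black ring round it, 6 mm above the floor. Moves with the button.
- tray: Empty brown leather desk tray lying on the desk in front of the robot, 168 mm (x) by 300 mm (y), 21 mm tall, does not move (not the tray full of pens far to the right). Origin: centre of its underside. Flat floor 4 mm above the desk, rims about 7 mm wide.
- spare: The new filter, same shape as the used one but white with a blue bar, standing in the open cardboard carton at the back of the desk. Origin: centre of its underside. Leave it there.
- ink_bottle: Square dark blue ink bottle with a black cap, 48 x 48 x 56 mm, loose. Origin: centre of its underside. Leave it alone.
- small_book: Off-white linen-bound book, 165 x 149 x 12 mm, with a blue fountain pen lying on it, at the near right of the tray and purifier. Origin: centre of its underside. Leave it alone.
- pen: Blue fountain pen, 134 mm long, 13 mm thick, lying on that book. Leave it alone.

How it is judged:
By the outcome, as a careful person would: the job done as asked, in the order asked, and still so for the second after the job is handed in, while the arm keeps its last pose, push and grip.
It also fails if it takes over 61 s, if anything falls off the work surface, if the arm or the gripper's body presses on something with over 40 N, if the wrist force passes 120 N, or if a joint passes its speed limit or range.

## Working session

There is one attempt and no reset: what is moved stays moved. The work goes in short steps, Python scripts to look and compute and a tool call to move; the robot and the scene stay as the last step left them, time stands still between calls to the robot, and variables do not carry over. Pictures are saved under pics/ and viewed, at most 10 in all, crops included, and the job is handed in when it is done.

Besides the shell and the picture viewer there is one more tool, called after "Call:" in YAML: its name, and indented under it one key for each argument. send_rows: Moves the arm, as the interface text tells. Its arguments: {"type":"object","properties":{"increments":{"type":"array","items":{"type":"number"}},"force":{"type":"number"}},"required":["increments"]}

```bash
mkdir -p pics; cat > h.py <<'E'
import numpy as np, cv2
from station import env, viewer
def grab(n,save=None):
    d=viewer.get_image(n)
    if save: cv2.imwrite('pics/'+save,d['color'][:,:,::-1])
    return d
def ray(d,uv):
    R=cv2.Rodrigues(np.array(d['rvec'],float))[0];t=np.array(d['tvec'],float).ravel()
    v=R.T@np.linalg.inv(np.array(d['intrinsics']))@np.array([uv[0],uv[1],1.]);return -R.T@t,v
def onz(d,uv,z):
    o,v=ray(d,uv);return o+v*(z-o[2])/v[2]
def proj(d,p):
    return cv2.projectPoints(np.array(p,float).reshape(-1,3),np.array(d['rvec'],float),np.array(d['tvec'],float),np.array(d['intrinsics'],float),None)[0].reshape(-1,2)
E
python3 - <<'E'
from h import *
a=grab('top','top.png')
grab('side','side.png')
s=env.sense();print(s['t'],np.round(s['orientation'],3),s['wrist_force'])
print(ray(a,(320,200)))
E
```

```text
0.1 [[-0.894  0.447 -0.001]
 [ 0.447  0.894 -0.001]
 [ 0.    -0.002 -1.   ]] [-0.09984266  0.03331468 -0.17824275]
(array([ 0.28147969, -0.13071371,  1.37194301]), array([ 0.19642401,  0.01139924, -0.98062956]))
```

View pics/top.png

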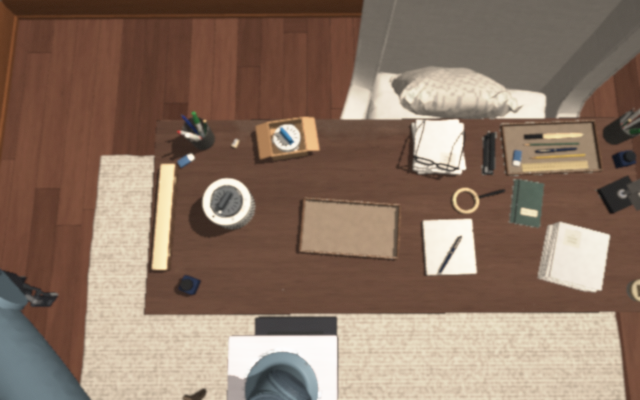

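View pics/side.png

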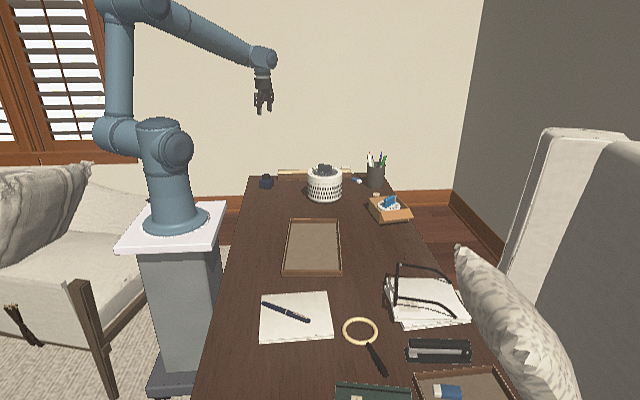

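The top view shows the purifier's top near (229,202) and the tray centred near (349,229). The ink bottle is near (188,285) and the carton near (287,138). The side view shows the filter standing in the purifier at about (324,170).

```bash
python3 - <<'E'
from h import *
a=grab('top')
c=a['color']
hsv=cv2.cvtColor(c,cv2.COLOR_RGB2HSV)
# white purifier blob
m=((hsv[...,1]<60)&(hsv[...,2]>110)).astype(np.uint8); m[:,:190]=0;m[:,265:]=0;m[:165]=0;m[240:]=0
cs=max(cv2.findContours(m,cv2.RETR_EXTERNAL,cv2.CHAIN_APPROX_NONE)[0],key=cv2.contourArea)
print(cv2.fitEllipse(cs),cv2.boundingRect(cs))
for uv in [(227,201),(229,204)]: print(onz(a,uv,.11))
for uv in [(299,199),(399,201),(397,259),(300,256)]: print('tray',onz(a,uv,.021))
for uv in [(188,285)]: print('ink',onz(a,uv,.056))
for uv in [(255,122),(318,120),(318,150),(262,161)]: print('carton',onz(a,uv,.05))
print('px per m',proj(a,[[.5,.2,.11],[.6,.2,.11],[.5,.3,.11]]))
cv2.imwrite('pics/c1.png',cv2.resize(c[165:245,185:275,::-1],None,fx=6,fy=6,interpolation=cv2.INTER_CUBIC))
w=grab('wrist','w1.png')
E
```

```text
((227.80738830566406, 202.28440856933594), (47.346012115478516, 53.05876159667969), 108.18962860107422) (202, 178, 53, 48)
[0.5329707  0.15146048 0.11      ]
[0.52414869 0.14541538 0.11      ]
tray [ 0.55562029 -0.05032108  0.021     ]
tray [ 0.54743942 -0.35811926  0.021     ]
tray [ 0.36983586 -0.34572242  0.021     ]
tray [ 0.38057168 -0.05414845  0.021     ]
ink [0.2961679  0.26819998 0.056     ]
carton [0.79526033 0.08615089 0.05      ]
carton [ 0.80056743 -0.11009559  0.05      ]
carton [ 0.703203   -0.10979861  0.05      ]
carton [0.66919994 0.06186305 0.05      ]
px per m [[209.65604848 212.40070898]
 [211.06702521 178.45372855]
 [174.73033652 212.61196795]]
```

View pics/w1.png

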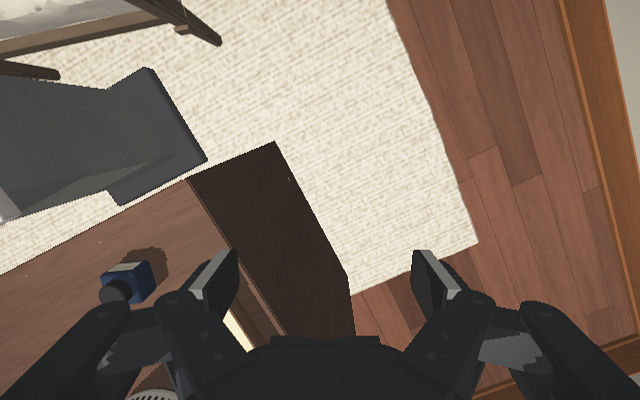

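The wrist view shows the ink bottle at (125,280) and the purifier's edge at (150,395), cut off at the bottom. I'll work out the camera's offset in the tool frame to plan a viewing pose.

```bash
cat >> h.py <<'E'
from scipy.spatial.transform import Rotation as Ro
def T():
    s=env.sense();return np.array(s['tcp_pos']),np.array(s['orientation']),s
def plan(p,R,p0=None,R0=None):
    a,b,s=T(); p0=a if p0 is None else p0; R0=b if R0 is None else R0
    print('rot/45deg',np.round(Ro.from_matrix(R0.T@R).as_rotvec()/(np.pi/4),4),'shift/100mm',np.round(R0.T@(np.array(p)-p0)/.1,4))
def down(yaw): # yaw of tool y axis, degrees
    c,s=np.cos(np.radians(yaw)),np.sin(np.radians(yaw))
    y=np.array([c,s,0]);z=np.array([0,0,-1.]);return np.stack([np.cross(y,z),y,z],1)
E
python3 - <<'E'
from h import *
p,R,s=T()
w=grab('wrist')
o,v=ray(w,(320,200))
print('cam in tool',R.T@(o-p),'axis',R.T@v, 'u dir',R.T@(ray(w,(420,200))[1]-v),'K',w['intrinsics'][0])
print(p, np.degrees(np.arctan2(R[1,1],R[0,1])))
E
```

```text
cam in tool [0.07034377 0.00028772 0.03177676] axis [-0.26852727 -0.01537835  0.96329692] u dir [1.70856229e-04 3.44116520e-01 5.39087178e-05] K [290.59920287   0.         324.46382722]
[0.29068125 0.58121254 0.40394979] 63.42683073494355
```

View pics/c1.png

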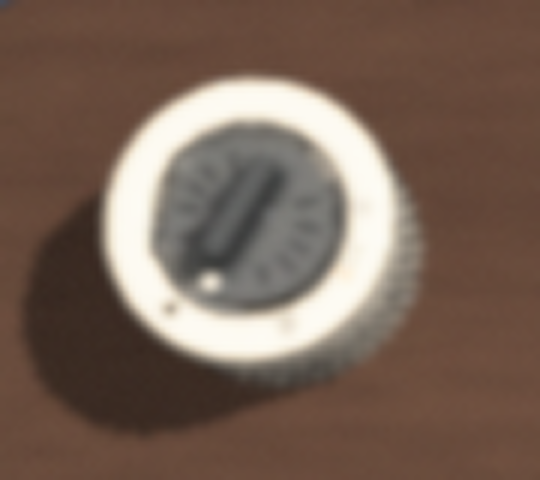

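The crop shows the purifier's top centred at about (249,219) in crop pixels. The white dot is at (210,280), the solid mark at (170,308) and the hollow mark at (288,326). That puts the purifier near (0.531, 0.152) with a yaw of about 20° and the bar at about -26°. Next I'll move the TCP over it, which takes tool-x -0.405 and tool-y -0.277.

Call:
send_rows:
  increments: [0,0,0,-0.15,-0.1,0,1,0,0,0,-0.3,-0.2,0,1,0,0,0,-0.45,-0.3,0,1,0,0,0,-0.6,-0.4,0,1,0,0,0,-0.7,-0.5,0,1,0,0,0,-0.8,-0.55,0,1,0,0,0,-0.9,-0.6,0,1,0,0,0,-1,-0.68,0,1]

```text
t: 1.05
tcp_pos: [0.3504, 0.4751, 0.4048]
orientation: [[-0.894, 0.447, 0.0], [0.447, 0.894, 0.0], [-0.0, 0.0, -1.0]]
wrist_force: [-0.1, -0.5, 0.2]
gripper_width: 0.0855
grip_force: 0.0
```

Call:
send_rows:
  increments: [0,0,0,-0.15,-0.1,0,1,0,0,0,-0.3,-0.2,0,1,0,0,0,-0.45,-0.3,0,1,0,0,0,-0.6,-0.4,0,1,0,0,0,-0.7,-0.5,0,1,0,0,0,-0.8,-0.55,0,1,0,0,0,-0.9,-0.6,0,1,0,0,0,-1,-0.68,0,1]

```text
t: 1.85
tcp_pos: [0.4093, 0.3698, 0.4048]
orientation: [[-0.895, 0.447, 0.0], [0.447, 0.895, 0.0], [-0.0, 0.0, -1.0]]
wrist_force: [-0.0, 0.2, 0.5]
gripper_width: 0.085
grip_force: 0.0
```

Call:
send_rows:
  increments: [0,0,0,-0.15,-0.1,0,1,0,0,0,-0.3,-0.2,0,1,0,0,0,-0.45,-0.3,0,1,0,0,0,-0.6,-0.4,0,1,0,0,0,-0.7,-0.5,0,1,0,0,0,-0.8,-0.55,0,1,0,0,0,-0.9,-0.6,0,1,0,0,0,-1,-0.68,0,1]

```text
t: 2.65
tcp_pos: [0.4683, 0.2642, 0.4047]
orientation: [[-0.895, 0.447, 0.0], [0.447, 0.895, 0.0], [-0.0, 0.0, -1.0]]
wrist_force: [0.5, 0.1, 0.8]
gripper_width: 0.0857
grip_force: 0.0
```

Call:
send_rows:
  increments: [0,0,0,-0.15,-0.1,0,1,0,0,0,-0.3,-0.2,0,1,0,0,0,-0.45,-0.3,0,1,0,0,0,-0.6,-0.4,0,1,0,0,0,-0.8,-0.5,0,1,0,0,0,-0.9,-0.6,0,1,0,0,0,-1,-0.73,0,1,0,0,0,-1,-0.73,0,1]

```text
t: 3.45
tcp_pos: [0.5249, 0.1533, 0.4046]
orientation: [[-0.893, 0.449, -0.0], [0.449, 0.893, -0.0], [0.0, -0.0, -1.0]]
wrist_force: [-0.3, 0.5, -0.4]
gripper_width: 0.0855
grip_force: 0.0
```

```bash
python3 - <<'E'
from h import *
w=grab('wrist','w2.png');p,R,s=T();print(p,s['t'],s['dq'])
np.savez('w2.npz',**{k:w[k] for k in ('color','intrinsics','rvec','tvec')})
E
```

```text
[0.52462071 0.15411791 0.40463155] 3.5 [ 1.48495935 -0.07941254 -0.00301946  0.34461524  0.07911621  0.39878667]
```

View pics/w2.png

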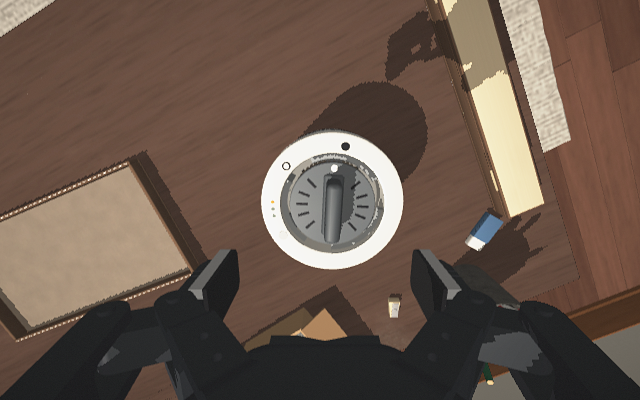

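The wrist view looks straight down on the purifier. The white rim spans x 261–404 and y 130–270, the hollow mark is at (286,166) and the solid mark at (346,146). The dot is at (334,168), and the bar runs from there to about (331,243).

```bash
python3 - <<'E'
from h import *
d=dict(np.load('w2.npz'));c=d['color'];hsv=cv2.cvtColor(c,cv2.COLOR_RGB2HSV)
m=((hsv[...,1]<50)&(hsv[...,2]>170)).astype(np.uint8);m[:,:240]=0;m[:,415:]=0;m[:120]=0;m[280:]=0
cs=max(cv2.findContours(m,cv2.RETR_EXTERNAL,cv2.CHAIN_APPROX_NONE)[0],key=cv2.contourArea)[:,0]
pts=np.array([onz(d,q,.11)[:2] for q in cs],np.float32)
print('rim',cv2.minEnclosingCircle(pts),cv2.fitEllipse(pts)); C=np.array(cv2.fitEllipse(pts)[0])
for n,q in dict(hollow=(286,166),solid=(346,146)).items():
    v=onz(d,q,.11)[:2]-C;print(n,np.linalg.norm(v),np.degrees(np.arctan2(v[1],v[0])))
# bar: dark top face
e0,e1=onz(d,(334,176),.14),onz(d,(331.5,243),.14);print('bar',e0,e1,np.linalg.norm(e1-e0),np.degrees(np.arctan2(*(e1-e0)[1::-1])))
v=onz(d,(334,168),.135)[:2]-C;print('dot',np.linalg.norm(v),np.degrees(np.arctan2(v[1],v[0])))
cv2.imwrite('pics/c2.png',cv2.resize(c[125:275,255:410,::-1],None,fx=4,fy=4,interpolation=cv2.INTER_CUBIC))
E
```

```text
rim ((0.5346910357475281, 0.1559387892484665), 0.06722350418567657) ((0.5347471237182617, 0.15615393221378326), (0.13286036252975464, 0.13350793719291687), 76.169677734375)
hollow 0.055646323172873796 -157.97881401836943
solid 0.0560276781513482 140.60776207315354
bar [0.50541716 0.17190133 0.14      ] [0.55740266 0.14396387 0.14      ] 0.05901688489438969 -28.253967096303633
dot 0.03901406843546402 151.84670053853793
```

View pics/c2.png

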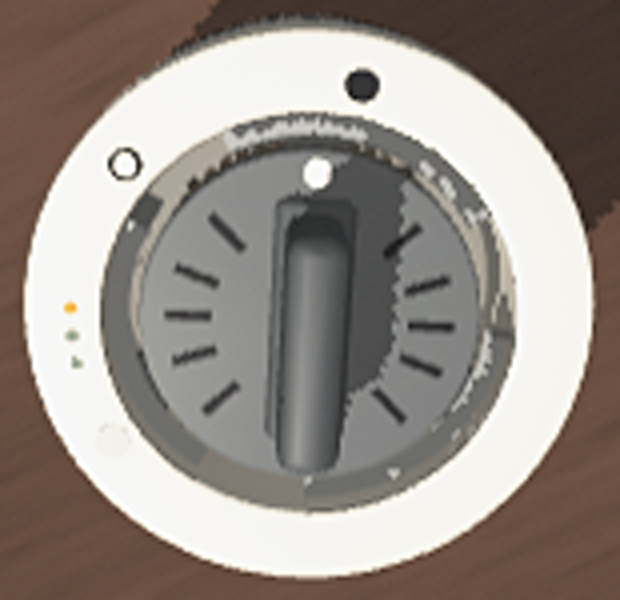

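Centre (0.5345, 0.156), purifier yaw about 21.8°, bar yaw about -28°. The rim radius of 67 mm matches the given 68 mm. Next I'll descend and grip.

Call:
send_rows:
  increments: [0,0,0.01,-0.02,0.02,0.1,1,0,0,0.02,-0.04,0.04,0.3,1,0,0,0.03,-0.06,0.05,0.5,1,0,0,0.03,-0.08,0.057,0.65,1,0,0,0.03,-0.08,0.057,0.8,1,0,0,0.03,-0.08,0.057,0.9,1,0,0,0.03,-0.08,0.057,0.95,1,0,0,0.03,-0.08,0.057,0.95,1]

```text
t: 4.3
tcp_pos: [0.5342, 0.1562, 0.3091]
orientation: [[-0.884, 0.468, -0.001], [0.468, 0.884, -0.0], [0.001, -0.001, -1.0]]
wrist_force: [0.1, -0.4, -0.0]
gripper_width: 0.0854
grip_force: 0.0
```

Call:
send_rows:
  increments: [0,0,0,0,0,0.1,1,0,0,0,0,0,0.2,1,0,0,0,0,0,0.2,0.6,0,0,0,0,0,0.2,0.4,0,0,0,0,0,0.2,0.3,0,0,0,0,0,0.2,0.2,0,0,0,0,0,0.2,0,0,0,0,0,0,0.2,0]
  force: 30

```text
t: 5.1
tcp_pos: [0.5345, 0.1562, 0.2901]
orientation: [[-0.884, 0.468, 0.001], [0.468, 0.884, 0.0], [-0.001, 0.001, -1.0]]
wrist_force: [-0.4, 1.1, 2.1]
gripper_width: 0.0131
grip_force: 29.9
```

Call:
send_rows:
  increments: [0,0,0,0,0,0,0,0,0,0,0,0,0,0,0,0,0,0,0,0,0,0,0,0,0,0,0,0,0,0,0,0,0,0,0,0,0,0,0,0,0,0,0,0,0,0,0,0,0,0,0,0,0,0,0,0]

```text
t: 5.9
tcp_pos: [0.5345, 0.1562, 0.2902]
orientation: [[-0.884, 0.468, 0.001], [0.468, 0.884, 0.0], [-0.001, 0.001, -1.0]]
wrist_force: [0.5, 1.5, 5.2]
gripper_width: 0.0135
grip_force: 30.3
```

The bar is gripped at 13.5 mm and the forces are low. Next I'll turn anticlockwise, which is negative about tool z, by 40° and then finely.

Call:
send_rows:
  increments: [0,0,-0.1,0,0,0,0,0,0,-0.22,0,0,0,0,0,0,-0.34,0,0,0,0,0,0,-0.46,0,0,0,0,0,0,-0.58,0,0,0,0,0,0,-0.7,0,0,0,0,0,0,-0.82,0,0,0,0,0,0,-0.9,0,0,0,0]

```text
t: 6.7
tcp_pos: [0.5345, 0.1561, 0.2901]
orientation: [[-0.975, -0.22, 0.001], [-0.22, 0.975, -0.0], [-0.001, -0.0, -1.0]]
wrist_force: [0.2, 0.6, 4.3]
gripper_width: 0.0135
grip_force: 30.6
```

```bash
python3 - <<'E'
from h import *
p,R,s=T();print(p,np.degrees(np.arctan2(R[1,1],R[0,1]))-90,s['wrist_force'],s['wrist_torque'],s['gripper_width'],s['joint_positions'])
E
```

```text
[0.53452255 0.15611784 0.29013125] 12.729013766880172 [0.15918956 0.63748385 4.29526799] [-0.02265712  0.0611317  -0.15072617] 0.013493813222520764 [ 4.61600810e+00  9.35758545e+00  1.07590510e+02 -4.40430229e-03
  6.30110461e+01 -9.81110117e+01]
```

Call:
send_rows:
  increments: [0,0,-0.04,0,0,0,0,0,0,-0.08,0,0,0,0,0,0,-0.12,0,0,0,0,0,0,-0.15,0,0,0,0,0,0,-0.17,0,0,0,0,0,0,-0.19,0,0,0,0,0,0,-0.19,0,0,0,0,0,0,-0.19,0,0,0,0]

```text
t: 7.5
tcp_pos: [0.5345, 0.1559, 0.2902]
orientation: [[-0.933, -0.36, 0.0], [-0.36, 0.933, -0.001], [0.0, -0.001, -1.0]]
wrist_force: [-0.5, -1.6, 6.6]
gripper_width: 0.0136
grip_force: 31.8
```

```bash
python3 - <<'E'
from h import *
p,R,s=T();print(p,np.degrees(np.arctan2(R[1,1],R[0,1]))-90,s['wrist_force'],s['wrist_torque'],s['gripper_width'])
w=grab('wrist');cv2.imwrite('pics/c3.png',cv2.resize(w['color'][90:290,200:460,::-1],None,fx=3,fy=3,interpolation=cv2.INTER_CUBIC))
E
```

```text
[0.53446136 0.15586587 0.29015056] 21.070893065710493 [-0.53193462 -1.57684892  6.60873627] [-0.27206763  0.20395208 -0.36597755] 0.013570588832462092
```

View pics/c3.png

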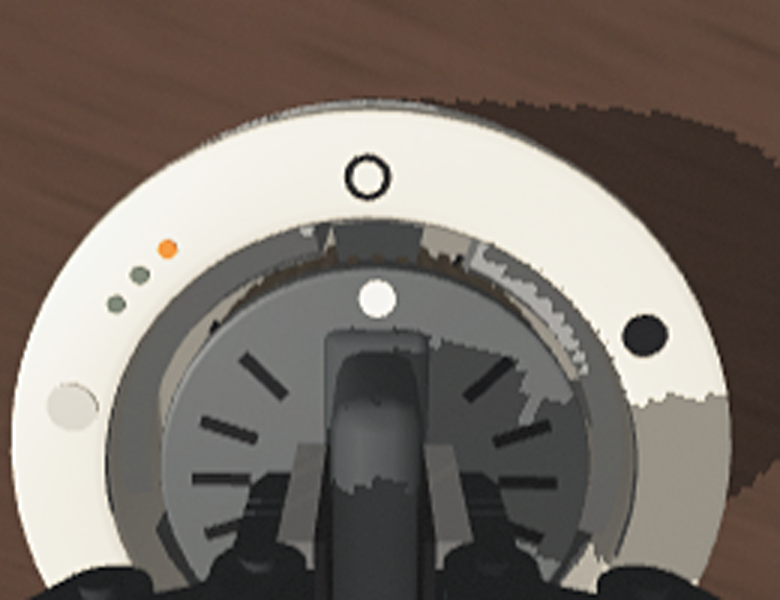

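The dot at (377,298) lines up with the hollow mark at (367,177), so I'll lift gently and check the force.

Call:
send_rows:
  increments: [0,0,0,0,0,-0.02,0,0,0,0,0,0,-0.04,0,0,0,0,0,0,-0.07,0,0,0,0,0,0,-0.1,0,0,0,0,0,0,-0.13,0,0,0,0,0,0,-0.16,0,0,0,0,0,0,-0.18,0,0,0,0,0,0,-0.18,0]
  force: 45

```text
t: 8.35
tcp_pos: [0.5343, 0.1565, 0.3084]
orientation: [[-0.933, -0.361, 0.0], [-0.361, 0.933, 0.001], [-0.001, 0.001, -1.0]]
wrist_force: [-0.1, 1.5, -1.7]
gripper_width: 0.0134
grip_force: 44.0
```

It lifted free, with the reading down by about 1.7 N of weight. Next I'll raise it the rest of the way and carry it to the tray.

Call:
send_rows:
  increments: [0,0,0,0,0,-0.1,0,0,0,0,0,0,-0.25,0,0,0,0,0,0,-0.4,0,0,0,0,0,0,-0.55,0,0,0,0,0,0,-0.65,0,0,0,0,0,0,-0.75,0,0,0,0,0,0,-0.8,0,0,0,0,0,0,-0.8,0]

```text
t: 9.15
tcp_pos: [0.5344, 0.1562, 0.3885]
orientation: [[-0.933, -0.36, 0.001], [-0.36, 0.933, 0.0], [-0.001, -0.0, -1.0]]
wrist_force: [-0.5, 0.3, -2.3]
gripper_width: 0.0132
grip_force: 44.0
```

Call:
send_rows:
  increments: [0,0,0,0.04,-0.06,0,0,0,0,0,0.1,-0.15,0,0,0,0,0,0.17,-0.26,0,0,0,0,0,0.24,-0.37,0,0,0,0,0,0.31,-0.48,0,0,0,0,0,0.38,-0.59,0,0,0,0,0,0.44,-0.68,0,0,0,0,0,0.49,-0.77,0,0]

```text
t: 9.95
tcp_pos: [0.5161, 0.0657, 0.3878]
orientation: [[-0.933, -0.36, 0.0], [-0.36, 0.933, 0.0], [-0.0, -0.0, -1.0]]
wrist_force: [-0.4, 0.1, -1.7]
gripper_width: 0.013
grip_force: 44.0
```

Call:
send_rows:
  increments: [0,0,0,0.06,-0.1,0,0,0,0,0,0.12,-0.2,0,0,0,0,0,0.18,-0.3,0,0,0,0,0,0.24,-0.4,0,0,0,0,0,0.31,-0.5,0,0,0,0,0,0.38,-0.6,0,0,0,0,0,0.44,-0.69,0,0,0,0,0,0.49,-0.77,0,0]

```text
t: 10.75
tcp_pos: [0.4982, -0.0237, 0.3877]
orientation: [[-0.933, -0.36, 0.0], [-0.36, 0.933, -0.0], [-0.0, -0.0, -1.0]]
wrist_force: [-0.7, -0.7, -0.7]
gripper_width: 0.0133
grip_force: 44.0
```

Call:
send_rows:
  increments: [0,0,0,0.06,-0.1,0,0,0,0,0,0.12,-0.2,0,0,0,0,0,0.18,-0.3,0,0,0,0,0,0.24,-0.4,0,0,0,0,0,0.31,-0.5,0,0,0,0,0,0.38,-0.6,0,0,0,0,0,0.44,-0.69,0,0,0,0,0,0.49,-0.77,0,0]

```text
t: 11.55
tcp_pos: [0.4802, -0.1132, 0.3877]
orientation: [[-0.933, -0.36, -0.0], [-0.36, 0.933, -0.0], [0.0, -0.0, -1.0]]
wrist_force: [-0.2, -0.3, -1.0]
gripper_width: 0.0134
grip_force: 44.0
```

Call:
send_rows:
  increments: [0,0,0,0.06,-0.1,0,0,0,0,0,0.12,-0.2,0,0,0,0,0,0.18,-0.3,0.05,0,0,0,0,0.25,-0.4,0.15,0,0,0,0,0.32,-0.52,0.3,0,0,0,0,0.4,-0.64,0.45,0,0,0,0,0.46,-0.74,0.55,0,0,0,0,0.49,-0.77,0.6,0]

```text
t: 12.35
tcp_pos: [0.4619, -0.2027, 0.326]
orientation: [[-0.933, -0.359, -0.002], [-0.359, 0.933, 0.001], [0.001, 0.002, -1.0]]
wrist_force: [0.1, -0.4, -1.6]
gripper_width: 0.0132
grip_force: 44.0
```

```bash
python3 - <<'E'
from h import *
p,R,s=T();print(p,s['t'],R,s['wrist_force'],s['gripper_width'])
a=grab('side');cv2.imwrite('pics/s2.png',cv2.resize(a['color'][140:310,230:400,::-1],None,fx=3.5,fy=3.5,interpolation=cv2.INTER_CUBIC))
for z in (.004,.021):
  print(np.round(proj(a,[[p[0],p[1],z]])))
E
```

```text
[ 0.46192128 -0.20274677  0.32603444] 12.35 [[-0.93324405 -0.35923774 -0.00194749]
 [-0.35924057  0.93324399  0.00136395]
 [ 0.0013275   0.00197252 -0.99999717]] [ 0.08106005 -0.37336456 -1.57152427] 0.013178751437538695
[[311. 245.]]
[[311. 240.]]
```

View pics/s2.png

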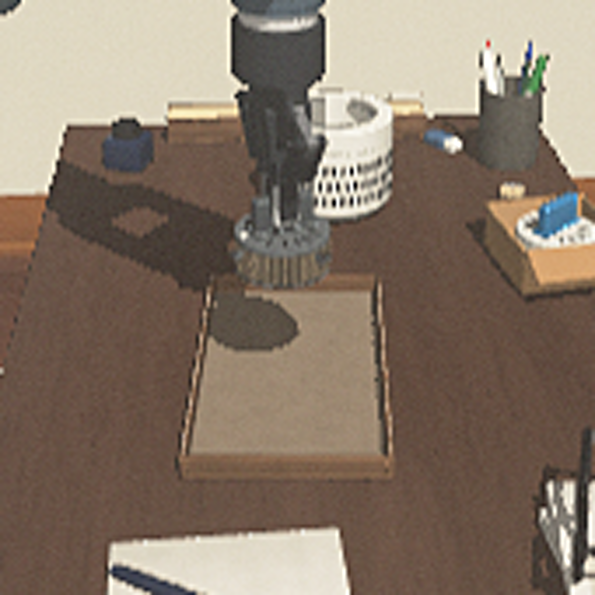

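The cartridge hangs upright over the tray at crop (282,250), and the point below it projects to about the tray's centre at (283,367). Next I'll lower it, slowly at the end.

Call:
send_rows:
  increments: [0,0,0,0,0,0.1,0,0,0,0,0,0,0.25,0,0,0,0,0,0,0.4,0,0,0,0,0,0,0.55,0,0,0,0,0,0,0.7,0,0,0,0,0,0,0.82,0,0,0,0,0,0,0.9,0,0,0,0,0,0,0.95,0]

```text
t: 13.2
tcp_pos: [0.4625, -0.2015, 0.2321]
orientation: [[-0.933, -0.361, -0.0], [-0.361, 0.933, 0.0], [0.0, 0.0, -1.0]]
wrist_force: [-0.1, 0.2, -2.5]
gripper_width: 0.013
grip_force: 44.1
```

Call:
send_rows:
  increments: [0,0,0,0,0,0.015,0,0,0,0,0,0,0.03,0,0,0,0,0,0,0.045,0,0,0,0,0,0,0.055,0,0,0,0,0,0,0.065,0,0,0,0,0,0,0.075,0,0,0,0,0,0,0.085,0,0,0,0,0,0,0.085,0]

```text
t: 14.0
tcp_pos: [0.4624, -0.2017, 0.224]
orientation: [[-0.933, -0.36, -0.0], [-0.36, 0.933, 0.0], [0.0, 0.0, -1.0]]
wrist_force: [0.2, 0.4, -1.9]
gripper_width: 0.013
grip_force: 44.1
```

Call:
send_rows:
  increments: [0,0,0,0,0,0.005,0,0,0,0,0,0,0.01,0,0,0,0,0,0,0.013,0,0,0,0,0,0,0.016,0,0,0,0,0,0,0.019,0,0,0,0,0,0,0.022,0,0,0,0,0,0,0.022,0,0,0,0,0,0,0.022,0]

```text
t: 14.8
tcp_pos: [0.4625, -0.2017, 0.222]
orientation: [[-0.933, -0.36, -0.0], [-0.36, 0.933, -0.0], [0.0, 0.0, -1.0]]
wrist_force: [0.0, -0.0, -1.9]
gripper_width: 0.0134
grip_force: 44.1
```

Call:
send_rows:
  increments: [0,0,0,0,0,0.004,0,0,0,0,0,0,0.008,0,0,0,0,0,0,0.012,0,0,0,0,0,0,0.016,0,0,0,0,0,0,0.02,0,0,0,0,0,0,0.02,0,0,0,0,0,0,0.02,0,0,0,0,0,0,0.02,0]

```text
t: 15.6
tcp_pos: [0.4628, -0.2019, 0.2217]
orientation: [[-0.933, -0.361, -0.001], [-0.361, 0.933, 0.0], [0.001, 0.001, -1.0]]
wrist_force: [-6.6, 3.5, 13.6]
gripper_width: 0.0126
grip_force: 46.3
```

It has touched down. I'll back off slightly, open, and rise.

Call:
send_rows:
  increments: [0,0,0,0,0,-0.008,0,0,0,0,0,0,-0.015,0,0,0,0,0,0,-0.015,0.05,0,0,0,0,0,-0.015,0.3,0,0,0,0,0,-0.015,0.6,0,0,0,0,0,-0.015,0.8,0,0,0,0,0,-0.015,0.8,0,0,0,0,0,-0.015,0.8]

```text
t: 16.4
tcp_pos: [0.4625, -0.2018, 0.2215]
orientation: [[-0.933, -0.36, 0.0], [-0.36, 0.933, -0.0], [-0.0, -0.0, -1.0]]
wrist_force: [0.1, 0.2, -0.4]
gripper_width: 0.0682
grip_force: 0.0
```

Call:
send_rows:
  increments: [0,0,0,0,0,-0.05,0.8,0,0,0,0,0,-0.15,0.8,0,0,0,0,0,-0.3,0.8,0,0,0,0,0,-0.5,0.8,0,0,0,0,0,-0.65,0.8,0,0,0,0,0,-0.8,0.8,0,0,0,0,0,-0.95,0.8,0,0,0,0,0,-1,0.8]

```text
t: 17.2
tcp_pos: [0.463, -0.2021, 0.3241]
orientation: [[-0.933, -0.36, 0.003], [-0.361, 0.933, -0.003], [-0.002, -0.004, -1.0]]
wrist_force: [1.0, 0.1, 0.5]
gripper_width: 0.0684
grip_force: 0.0
```

```bash
python3 - <<'E'
from h import *
p,R,s=T();print(p,s['t'],s['wrist_force'])
a=grab('side');cv2.imwrite('pics/s3.png',cv2.resize(a['color'][140:310,230:400,::-1],None,fx=3.5,fy=3.5,interpolation=cv2.INTER_CUBIC))
plan([.5345,.156,.405],down(111.1))
E
```

```text
[ 0.46297244 -0.2020516   0.32414387] 17.2 [1.01520228 0.07041431 0.47546944]
rot/45deg [-0.0045  0.0029  0.0006] shift/100mm [-1.9597  3.0791 -0.8164]
```

View pics/s3.png

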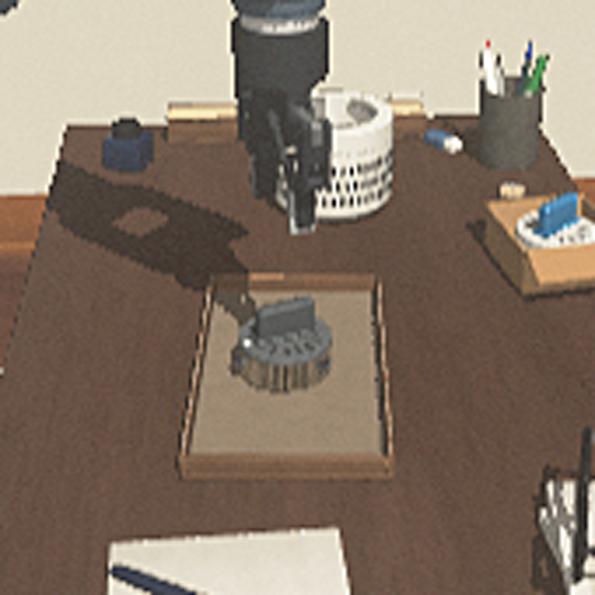

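The used filter stands upright at the middle of the tray, at crop (283,345). Next I'll return over the well with the fingers closed.

Call:
send_rows:
  increments: [0,0,0,-0.03,0.05,-0.1,0.6,0,0,0,-0.08,0.13,-0.25,0.4,0,0,0,-0.15,0.23,-0.4,0.2,0,0,0,-0.22,0.34,-0.55,0,0,0,0,-0.29,0.45,-0.65,0,0,0,0,-0.36,0.56,-0.75,0,0,0,0,-0.43,0.67,-0.8,0,0,0,0,-0.49,0.77,-0.82,0]
  force: 30

```text
t: 18.05
tcp_pos: [0.4806, -0.1112, 0.4038]
orientation: [[-0.933, -0.361, 0.0], [-0.361, 0.933, -0.0], [-0.0, -0.0, -1.0]]
wrist_force: [-0.3, 0.9, 0.2]
gripper_width: 0.0003
grip_force: 0.0
```

Call:
send_rows:
  increments: [0,0,0,-0.06,0.1,0,0,0,0,0,-0.12,0.2,0,0,0,0,0,-0.18,0.3,0,0,0,0,0,-0.24,0.4,0,0,0,0,0,-0.31,0.5,0,0,0,0,0,-0.38,0.6,0,0,0,0,0,-0.44,0.69,0,0,0,0,0,-0.49,0.77,0,0]

```text
t: 18.85
tcp_pos: [0.4986, -0.0218, 0.4035]
orientation: [[-0.933, -0.361, -0.0], [-0.361, 0.933, -0.0], [0.0, -0.0, -1.0]]
wrist_force: [-0.4, 0.6, -0.1]
gripper_width: 0.0002
grip_force: 0.0
```

Call:
send_rows:
  increments: [0,0,0,-0.06,0.1,0,0,0,0,0,-0.12,0.2,0,0,0,0,0,-0.18,0.3,0,0,0,0,0,-0.24,0.4,0,0,0,0,0,-0.31,0.5,0,0,0,0,0,-0.38,0.6,0,0,0,0,0,-0.44,0.69,0,0,0,0,0,-0.49,0.77,0,0]

```text
t: 19.65
tcp_pos: [0.5166, 0.0677, 0.4035]
orientation: [[-0.933, -0.361, -0.0], [-0.361, 0.933, -0.0], [0.0, -0.0, -1.0]]
wrist_force: [-0.4, -0.7, -1.0]
gripper_width: -0.0002
grip_force: 0.0
```

Call:
send_rows:
  increments: [0,0,0,-0.06,0.1,0,0,0,0,0,-0.12,0.2,0,0,0,0,0,-0.18,0.3,0,0,0,0,0,-0.26,0.4,0,0,0,0,0,-0.34,0.53,0,0,0,0,0,-0.42,0.66,0,0,0,0,0,-0.49,0.76,0,0,0,0,0,-0.49,0.77,0,0]

```text
t: 20.45
tcp_pos: [0.5345, 0.1577, 0.4034]
orientation: [[-0.932, -0.362, -0.0], [-0.362, 0.932, 0.0], [0.0, 0.0, -1.0]]
wrist_force: [0.7, -0.7, -0.5]
gripper_width: 0.0001
grip_force: 0.0
```

```bash
python3 - <<'E'
from h import *
p,R,s=T();print(p,s['t'],s['wrist_force'],s['gripper_width'])
w=grab('wrist','w4.png')
c=w['color'].astype(int);hsv=cv2.cvtColor(w['color'],cv2.COLOR_RGB2HSV)
m=((hsv[...,0]>5)&(hsv[...,0]<20)&(hsv[...,1]>170)&(hsv[...,2]>120)).astype(np.uint8)
n,l,st,ce=cv2.connectedComponentsWithStats(m)
for i in range(1,n):
    if st[i,4]>60: print(st[i],ce[i],onz(w,ce[i],.086))
plan([.5345,.156,.405],down(111.1))
E
```

```text
[0.53450365 0.15766462 0.40342532] 20.45 [ 0.70070592 -0.6661804  -0.4804452 ] 7.854904110917778e-05
[310 178  25  25 482] [322.02282158 190.12240664] [0.53445975 0.15563163 0.086     ]
rot/45deg [-0.0001 -0.0004  0.0024] shift/100mm [ 0.0026 -0.0107 -0.0161]
```

View pics/w4.png

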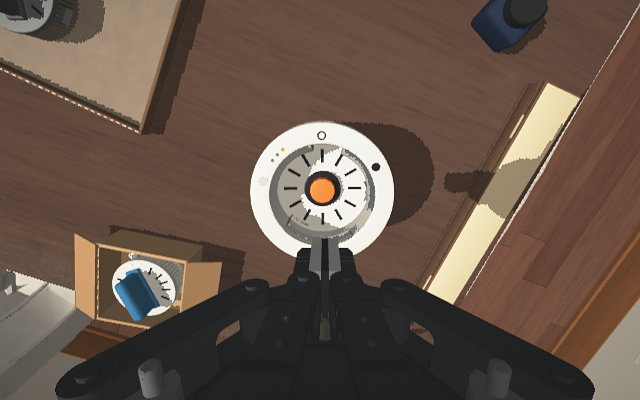

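The wrist view shows the empty well with the orange button at (322,190), which gives (0.5345, 0.1556). Next I'll centre over it and descend to just above it.

Call:
send_rows:
  increments: [0,0,0,0,-0.01,0.1,0,0,0,0,0,-0.018,0.25,0,0,0,0,0,-0.018,0.4,0,0,0,0,0,-0.018,0.55,0,0,0,0,0,-0.018,0.7,0,0,0,0,0,-0.018,0.85,0,0,0,0,0,-0.018,0.95,0,0,0,0,0,-0.018,1,0]

```text
t: 21.3
tcp_pos: [0.5347, 0.1545, 0.3019]
orientation: [[-0.933, -0.36, -0.002], [-0.36, 0.933, -0.0], [0.002, 0.001, -1.0]]
wrist_force: [0.2, 0.3, 0.4]
gripper_width: -0.0001
grip_force: 0.0
```

Call:
send_rows:
  increments: [0,0,0,0,0,0.06,0,0,0,0,0,0,0.12,0,0,0,0,0,0,0.18,0,0,0,0,0,0,0.24,0,0,0,0,0,0,0.3,0,0,0,0,0,0,0.35,0,0,0,0,0,0,0.38,0,0,0,0,0,0,0.4,0]

```text
t: 22.1
tcp_pos: [0.5349, 0.1545, 0.2632]
orientation: [[-0.933, -0.36, -0.0], [-0.36, 0.933, -0.0], [0.0, 0.0, -1.0]]
wrist_force: [-0.2, 0.1, -0.7]
gripper_width: -0.0006
grip_force: 0.0
```

Call:
send_rows:
  increments: [0,0,0,0,0,0.02,0,0,0,0,0,0,0.04,0,0,0,0,0,0,0.06,0,0,0,0,0,0,0.07,0,0,0,0,0,0,0.08,0,0,0,0,0,0,0.09,0,0,0,0,0,0,0.1,0,0,0,0,0,0,0.1,0]

```text
t: 22.9
tcp_pos: [0.5351, 0.1545, 0.2536]
orientation: [[-0.933, -0.36, 0.0], [-0.36, 0.933, 0.0], [-0.0, -0.0, -1.0]]
wrist_force: [-1.0, -0.2, 3.8]
gripper_width: -0.0002
grip_force: 2.0
```

Call:
send_rows:
  increments: [0,0,0,0,0,0.004,0,0,0,0,0,0,0.008,0,0,0,0,0,0,0.012,0,0,0,0,0,0,0.016,0,0,0,0,0,0,0.02,0,0,0,0,0,0,0.02,0,0,0,0,0,0,0.02,0,0,0,0,0,0,0.02,0]

```text
t: 23.7
tcp_pos: [0.5351, 0.1545, 0.2516]
orientation: [[-0.933, -0.36, 0.0], [-0.36, 0.933, 0.0], [-0.0, -0.0, -1.0]]
wrist_force: [0.3, -0.1, 4.7]
gripper_width: -0.0002
grip_force: 2.4
```

Call:
send_rows:
  increments: [0,0,0,0,0,0.003,0,0,0,0,0,0,0.006,0,0,0,0,0,0,0.009,0,0,0,0,0,0,0.01,0,0,0,0,0,0,0.01,0,0,0,0,0,0,0.01,0,0,0,0,0,0,0.01,0,0,0,0,0,0,0.01,0]

```text
t: 24.5
tcp_pos: [0.5352, 0.1545, 0.2514]
orientation: [[-0.933, -0.36, 0.0], [-0.36, 0.933, -0.0], [-0.0, -0.0, -1.0]]
wrist_force: [-3.1, -0.8, 9.7]
gripper_width: 0.0
grip_force: 5.1
```

The button is on its stop: the force rose to 9.7 N with almost no travel. I'll add a touch more and hold.

Call:
send_rows:
  increments: [0,0,0,0,0,0.003,0,0,0,0,0,0,0.003,0,0,0,0,0,0,0.003,0,0,0,0,0,0,0.003,0,0,0,0,0,0,0.003,0,0,0,0,0,0,0.003,0,0,0,0,0,0,0.003,0,0,0,0,0,0,0.003,0]

```text
t: 25.3
tcp_pos: [0.5352, 0.1546, 0.2514]
orientation: [[-0.933, -0.361, -0.0], [-0.361, 0.933, -0.0], [0.0, -0.0, -1.0]]
wrist_force: [-5.1, -0.1, 11.7]
gripper_width: -0.0
grip_force: 6.0
```

Call:
send_rows:
  increments: [0,0,0,0,0,0,0,0,0,0,0,0,0,0,0,0,0,0,0,0,0,0,0,0,0,0,0,0,0,0,0,0,0,0,0,0,0,0,0,0,0,0,0,0,0,0,0,0,0,0,0,0,0,0,0,0]

```text
t: 26.1
tcp_pos: [0.5352, 0.1545, 0.2513]
orientation: [[-0.933, -0.361, -0.0], [-0.361, 0.933, -0.0], [0.0, -0.0, -1.0]]
wrist_force: [-3.2, -1.7, 11.3]
gripper_width: -0.0001
grip_force: 6.0
```

Call:
send_rows:
  increments: [0,0,0,0,0,0,0,0,0,0,0,0,0,0,0,0,0,0,0,0,0,0,0,0,0,0,0,0,0,0,0,0,0,0,0,0,0,0,0,0,0,0,0,0,0,0,0,0,0,0,0,0,0,0,0,0]

```text
t: 26.9
tcp_pos: [0.5352, 0.1546, 0.2514]
orientation: [[-0.933, -0.361, -0.0], [-0.361, 0.933, -0.0], [0.0, -0.0, -1.0]]
wrist_force: [-4.1, -0.5, 12.1]
gripper_width: -0.0002
grip_force: 6.0
```

Call:
send_rows:
  increments: [0,0,0,0,0,0,0,0,0,0,0,0,0,0,0,0,0,0,0,0,0,0,0,0,0,0,0,0,0,0,0,0,0,0,0,0,0,0,0,0,0,0,0,0,0,0,0,0,0,0,0,0,0,0,0,0]

```text
t: 27.7
tcp_pos: [0.5352, 0.1545, 0.2513]
orientation: [[-0.933, -0.361, -0.0], [-0.361, 0.933, -0.0], [0.0, -0.0, -1.0]]
wrist_force: [-3.7, -0.3, 12.0]
gripper_width: -0.0002
grip_force: 6.0
```

Call:
send_rows:
  increments: [0,0,0,0,0,0,0,0,0,0,0,0,0,0,0,0,0,0,0,0,0,0,0,0,0,0,0,0,0,0,0,0,0,0,0,0,0,0,0,0,0,0,0,0,0,0,0,0,0,0,0,0,0,0,0,0]

```text
t: 28.5
tcp_pos: [0.5352, 0.1546, 0.2513]
orientation: [[-0.933, -0.361, -0.0], [-0.361, 0.933, -0.0], [0.0, -0.0, -1.0]]
wrist_force: [-4.4, -1.4, 11.9]
gripper_width: -0.0002
grip_force: 6.0
```

Call:
send_rows:
  increments: [0,0,0,0,0,0,0,0,0,0,0,0,0,0,0,0,0,0,0,0,0,0,0,0,0,0,0,0,0,0,0,0,0,0,0,0,0,0,0,0,0,0,0,0,0,0,0,0,0,0,0,0,0,0,0,0]

```text
t: 29.3
tcp_pos: [0.5352, 0.1546, 0.2513]
orientation: [[-0.933, -0.361, -0.0], [-0.361, 0.933, -0.0], [0.0, -0.0, -1.0]]
wrist_force: [-3.6, -0.9, 12.3]
gripper_width: 0.0002
grip_force: 6.0
```

```bash
python3 -c "
from station import env
print(env.sign_off())"
```

```text
the job is handed in; nothing more can be done
None
```

The used filter stands upright in the leather tray, and I handed the job in at about 29 s with the reset button still held fully down at about 12 N, after nearly 5 s on its stop.

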